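# Close the grit tray and press the grinding head home on its spindle

### The job

Get the blue glass grinder ready: first push its grit tray fully shut. Then pick up the loose grinding head by its black grip, turn it so that its slots mesh with the cross-shaped spindle, slide it down and press it fully home against the orange spring collar. Finish while still holding it pressed down with the gripper, so that I can do up the set screw (do not let go), and leave the oil bottle and the solder spool standing where they are.

Things in the scene. Friction and masses are not known exactly. Their poses are not given: they have to be found in the camera images.
- grinder: Bench glass grinder, fixed to the table: a blue case 160 (x) x 150 (y) x 60 mm high with a flat deck on top and a clear splash guard at the back that stands 22 mm over the deck. Origin under the centre of the case, at table height; -x is its front, z up. The spindle axis is 20 mm from the origin along +x.
- grit_tray (a joint): Opening of the grit tray, the white drawer with a grey front in the front of the grinder, in m: 0 fully shut, grows to 0.060 as it slides out along the grinder's -x. It slides with about 1.5 N of friction, stays where it is left, and has a hard stop at 0.
- tray_handle (a point): Middle of the steel bar of the tray's handle, about 31 mm above the table; the bar is 70 mm long along the grinder's y, about 10 mm thick, and stands 35 mm in front of the tray's grey front, which is 118 mm wide and 34 mm high. The point moves with the tray.
- spindle: Fixed steel spindle that stands up through the grinder's deck: four ribs in a cross, along the spindle's x and y axes, 22 mm from rib end to rib end, each rib 5 mm thick. Origin on its axis at deck height (60 mm above the table); z up. The ribs end 34 mm above the origin; their top 4 mm is narrower (18 x 3 mm) as a lead-in. It does not turn.
- collar (a joint): How far the orange spring collar round the spindle is pressed down, in m: 0 at rest, 0.010 at its hard stop. It is 46 mm wide; its top is 18 mm above the deck at rest, 8 mm when fully pressed. The spring needs about 4 N to start and 9 N at the stop, and pushes the head up again if it is let go.
- head: Loose grinding head, 0.16 kg, 64 mm high: a steel drum (46 mm diameter, 30 mm high), a 50 mm black cap and a black bar grip with a yellow band. Origin at the centre of the drum's underside, z up; it starts upright on the table. Its underside is 34 mm above the spindle's origin when it rests unmeshed on the ribs, 18 mm when meshed and touching the collar, 8 mm when fully home.
- head_grip (a point): Middle of the head's bar grip, on the head's axis 50 mm above its underside; same axes as the head. The bar is 44 mm long along x and 14 mm thick along y, from 36 to 64 mm above the underside: pinch it across y.
- head_bore (a point): Centre of the bore's mouth in the head's underside (the head's origin). The bore is 28 mm deep, with four slots in a cross along the head's x and y axes (so along and across the grip bar), 7 mm wide: it fits the spindle in any of four quarter turns, with about 1 mm of clearance on each side of a rib.
- oil_bottle: Bystander: small cream oil bottle with a red pointed cap, 38 mm diameter, 98 mm high, standing; origin at the centre of its underside.
- spool: Bystander: spool of solder with dark flanges, 56 mm diameter, 40 mm high, standing; origin at the centre of its underside.
There are look-alikes about, which are no part of the job. What is shaped like the head but green is not meant.

How it is judged (in metres and radians):
On the way, in this order (a step that is already met when the one before it is completed fails the run):
1. the grit tray is shut (within 4 mm) (value of joint grit_tray below 0.004 m), for 0.2 s.
2. the head is meshed: slots over the ribs, at least 8 mm down the spindle (horizontal distance between head and spindle below 0.003 m and (angle between the x axis of head and the x axis of spindle, either way round below 0.17 rad or angle between the x axis of head and the y axis of spindle, either way round below 0.17 rad) and angle between head's own z axis and vertical below 0.1 rad and z of head in the frame of spindle below 0.026 m), for 0.1 s.
At the end, for the whole second after the job is handed in: The program has ended with the gripper still on the head and pressing it: the head is upright and centred on the spindle (3 mm), slots and ribs aligned, its underside at most 10.5 mm above the deck, the collar pressed at least 8 mm of its 10 mm; the tray is still shut (5 mm) (horizontal distance between head and spindle below 0.003 m and (angle between the x axis of head and the x axis of spindle, either way round below 0.17 rad or angle between the x axis of head and the y axis of spindle, either way round below 0.17 rad) and angle between head's own z axis and vertical below 0.1 rad and value of joint grit_tray below 0.005 m and value of joint collar above 0.008 m and z of head in the frame of spindle below 0.0105 m and contact force between the fingers and head above 2 N); the arm keeps its last pose, push and grip.
It fails at once if the oil bottle is shifted by more than 3 cm or tipped (distance of oil_bottle from where it was at the start of the episode above 0.03 m or angle between oil_bottle's own z axis and vertical above 0.5 rad).
It fails at once if the spool is shifted by more than 3 cm or tipped (distance of spool from where it was at the start of the episode above 0.03 m or angle between spool's own z axis and vertical above 0.5 rad).
It also fails if it takes over 51 s, if anything falls off the work surface, if the arm or the gripper's body presses on something with over 40 N, if the wrist force passes 120 N, or if a joint passes its speed limit or range.

### The arm

A 6-joint arm with a two-finger parallel gripper is mounted at the origin on the work surface; the furniture and walls round the work are solid. World frame = base frame: x ahead of the robot, y to its left, z up, the work surface at z = 0. Lengths are in mm, angles in rad, forces in N, time in s.
With the tool pointing down it reaches from about 350 to 875 mm from the base axis. Payload 4.2 kg.
Tool frame: the origin (TCP) lies at the very end of the fingers, on their centre line; the grasp point (between the pads) lies 19 mm behind it (manip.tcp_to_grasp is the distance from the TCP to the grasp point, in mm); z points along the fingers, y is the line along which they close (so a half turn about z gives the same grasp; the last joint's range is limited). The gripper opens to 87 mm and grips with 3 to 60 N. Pads are 19 mm wide; open, the fingers measure 117 mm over their backs; the gripper's body (75 mm by 190 mm) begins 51 mm behind the grasp point.
Start: joints at [-1.004, 0.385, 0.008, 0, -1.194, -0.259], TCP at [189.367, -595.6, 222.55] pointing down, gripper open.
Joint ranges: [-3.14, 3.14], [-1.21, 2.06], [-1.07, 1.41], [-3.16, 2.05], [-2.99, -0.16], [-3.1, 3.1]. Speed limits (rad/s): [2.79, 2.79, 3.14, 3.14, 3.14, 3.14].

### API

Orientations are given as a rotation vector (axis times angle).
In Python, from bench import manip, grab_frame, camera_params gives the robot as it stands. The module is installed in compiled form; this text tells all that it offers.
- The arm moves only by the tool carry_out, never from a script. Its arguments are lists of equal length, an entry for each row: "offset": the shift along the tool's x, y, z in units of 25 mm (1.0 is 25 mm), a list of three; "spin": the turn about the tool's z in rad; "gripper": the finger opening in mm, from 0 to 87. In form: {"offset": [[dx, dy, dz], ...], "spin": [spin, ...], "gripper": [gripper, ...]}. A call has 1 to 10 rows; each row shifts and turns the commanded pose from where the row before left it, along the tool's axes as they then stand; what a row does not reach is not made up. A row lasts 1/8 s, in which the tool goes at most 62.5 mm and 10.7 degrees, less where a joint would pass 70% of its speed; a pose out of reach is approached as far as the arm can. A call is refused whole if a number of a shift passes 1 or a number of a turn 0.188, either way. A call with a gripper value outside its range is refused whole. The fingers move at their own pace and stop on an object; "grip_force" is the grip in N (left out, the last holds). Time passes only in rows, so rows that do not move let the fingers close. It gives the time, the measured TCP pose, the force, the opening and the grip force at its end, in the units of the state.
- manip.sense(): the state, without advancing time (a new reading comes with each control period).
- grab_frame(name): name is "side" or "top" or "wrist"; returns the picture (400x640x3 uint8, blue, green, red); there is no depth.
- camera_params(name): a dict with "K" (3x3 intrinsics, pixels), "R" (3x3) and "t" (3): a world point X has camera coordinates R X + t; the wrist camera has in their place "hand_eye" (4x4, takes a point from camera to tool coordinates, whose origin is the TCP and whose axes are the flange's). Camera axes: x right, y down, z forward; pixel columns grow to the right and rows downward; lengths in mm; the calibration is good to about 2 mm. A picture is of the moment at which its call begins: read the wrist's pose just before it. camera_params takes no time and is no camera call.
- manip.finish_job(): hands the job in; it is judged then, once.
The state is a dict: "t": time; "qpos": joint angles; "joint_vel": joint speeds; "effort": joint torques, N m; "tool_pos": TCP position; "orientation": TCP orientation; "force": force on the tool from outside, world axes, zero at the start; "moment": the same for the moment, N m; "finger_gap": finger opening in mm; "grasp_force": force on a finger pad.
Only numpy, scipy, OpenCV 4.12 (cv2) and the standard library are available. Lean on these libraries where they do the work, as an engineer would, in place of code of your own. Each camera call takes 0.05 s, during which the arm holds its last target. There are 200 camera calls.

## Working session

There is one attempt and no reset: what is moved stays moved. The work goes in short steps, Python scripts to look and compute and a tool call to move; the robot and the scene stay as the last step left them, time stands still between calls to the robot, and variables do not carry over. Pictures are saved under pics/ and viewed, at most 10 in all, crops included, and the job is handed in when it is done.

Besides the shell and the picture viewer there is one more tool, called by a JSON object that holds its "fn" and its "kwargs". carry_out: Moves the arm, as the interface text tells. Its arguments: {"type":"object","properties":{"offset":{"type":"array","items":{"type":"array","items":{"type":"number"}}},"spin":{"type":"array","items":{"type":"number"}},"gripper":{"type":"array","items":{"type":"number"}},"grip_force":{"type":"number"}},"required":["offset","spin","gripper"]}

```bash
mkdir -p pics; python3 - <<'E'
from bench import manip, grab_frame, camera_params
import cv2,numpy as np
for n in("top","side"):
    im=grab_frame(n);cv2.imwrite(f"pics/{n}0.png",im)
    p=camera_params(n);R=np.array(p["R"]);print(n,np.round(p["K"],1).tolist(),np.round(R,3).tolist(),np.round(-R.T@np.array(p["t"]),0))
print(np.round(camera_params("wrist")["hand_eye"],3).tolist())
s=manip.sense();print({k:np.round(v,3).tolist() for k,v in s.items()}, manip.tcp_to_grasp)
E
```

```text
top [[407.8, 0.0, 326.4], [0.0, 407.8, 205.1], [0.0, 0.0, 1.0]] [[0.005, -1.0, 0.003], [-0.985, -0.005, -0.17], [0.17, -0.002, -0.985]] [333.  54. 921.]
side [[402.6, 0.0, 312.6], [0.0, 402.6, 191.9], [0.0, 0.0, 1.0]] [[-0.563, -0.826, -0.011], [-0.35, 0.251, -0.902], [0.749, -0.504, -0.431]] [-335.  592.  552.]
[[-0.0, -0.959, -0.284, 76.999], [1.0, -0.001, 0.001, 0.487], [-0.001, -0.284, 0.959, -162.077], [0.0, 0.0, 0.0, 1.0]]
{'t': 0.1, 'qpos': [-1.004, 0.386, 0.007, -0.0, -1.194, -0.259], 'joint_vel': [-0.0, -0.003, 0.002, 0.001, -0.001, 0.0], 'effort': [0.0, -39.169, 18.794, 4.232, 0.013, -0.0], 'tool_pos': [189.221, -595.124, 221.565], 'orientation': [0.481, -3.104, -0.003], 'force': [0.59, -0.422, -0.696], 'moment': [0.0, -0.011, 0.005], 'grasp_force': 0.0, 'finger_gap': 86.986} 18.700000000000003
```

View pics/top0.png

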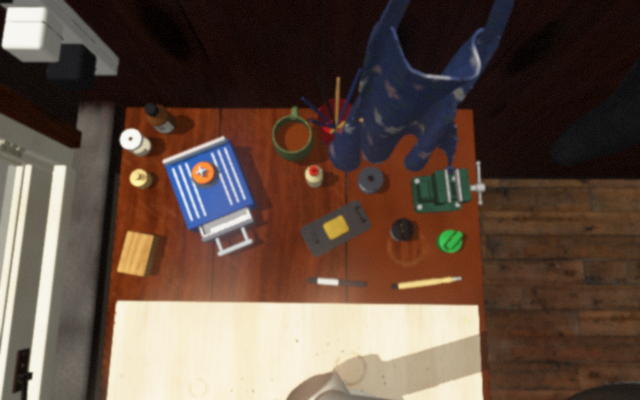

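View pics/side0.png

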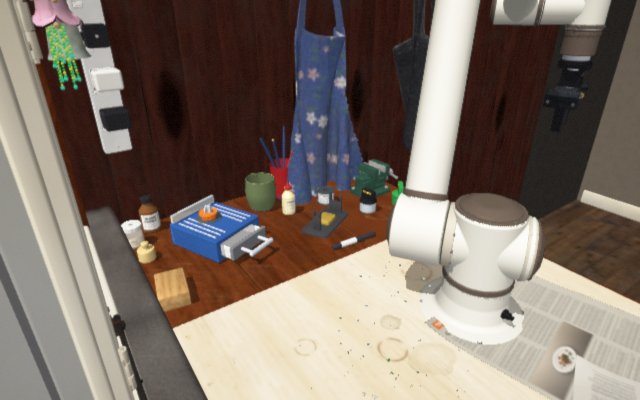

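The top view shows the grinder at about (208,185), spindle and collar at (203,173), and the open tray with its handle at (235,242). The bottle is at (314,176).

Head candidates are dark (402,229), dark (371,180) and green (451,240). The green one is excluded. (402,229) looks like the head: black cap, with a yellow band in the side view at (368,200). (371,180) looks like the spool. I'll confirm with a crop.

```bash
cat > h.py <<'E'
from bench import manip, grab_frame, camera_params
import cv2,numpy as np
from scipy.spatial.transform import Rotation as Ro
def cam(n,s=None):
    p=camera_params(n);K=np.array(p["K"])
    if n!="wrist":
        R=np.array(p["R"]);return K,R,np.array(p["t"])
    H=np.array(p["hand_eye"]);Rt=Ro.from_rotvec(s["orientation"]).as_matrix()
    Rc=Rt@H[:3,:3];c=Rt@H[:3,3]+np.array(s["tool_pos"]);return K,Rc.T,-Rc.T@c
def ray(C,u,z):
    K,R,t=C;u=np.atleast_2d(np.array(u,float));c=-R.T@t
    d=np.c_[u,np.ones(len(u))]@np.linalg.inv(K).T@R
    return c+d*((z-c[2])/d[:,2])[:,None]
def proj(C,X):
    K,R,t=C;q=(np.atleast_2d(X)@R.T+t)@K.T;return q[:,:2]/q[:,2:]
E
python3 - <<'E'
from h import *
a=cv2.imread("pics/top0.png");b=cv2.imread("pics/side0.png")
r=lambda i:cv2.resize(i,(400,300),interpolation=cv2.INTER_CUBIC)
cv2.imwrite("pics/c1.png",np.vstack([np.hstack([r(a[170:260,350:470]),r(b[170:230,310:390])]),np.hstack([r(a[130:265,150:330][:,:]),r(b[160:265,160:300])])]))
C=cam("top")
for n,u,z in[("cap",(402,229),50),("spin",(203,173),94),("handle",(235,242),36),("bottle",(314,176),80),("spool",(371,180),40),("mug",(293,137),70),("green",(451,240),50),("phone",(336,228),10)]:print(n,ray(C,u,z).round(0))
E
```

```text
cap [[ 433. -111.   50.]]
spin [[543. 309.  94.]]
handle [[404. 249.  36.]]
bottle [[541.  78.  80.]]
spool [[543. -47.  40.]]
mug [[631. 125.  70.]]
green [[ 410. -215.   50.]]
phone [[439.  30.  10.]]
```

View pics/c1.png

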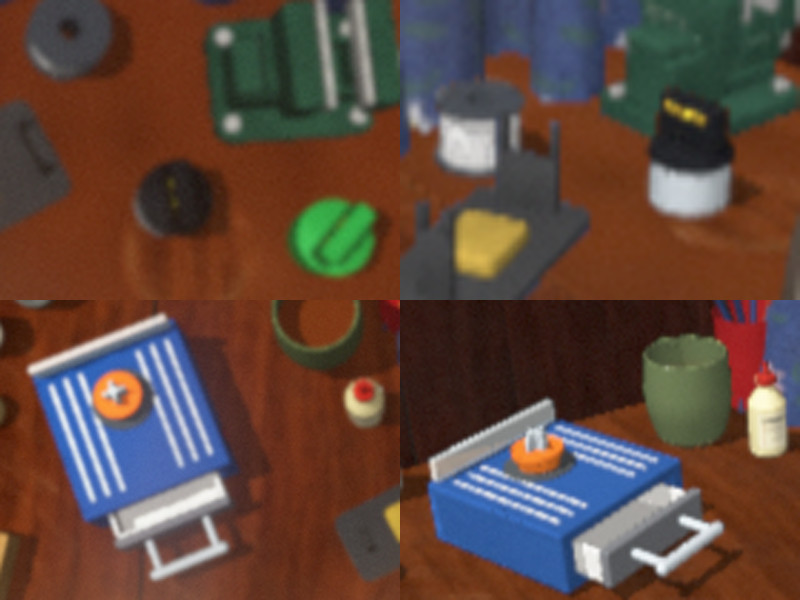

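The crop confirms it. The dark object at (402,229) has a steel drum, a black cap and a yellow-banded bar grip, so it is the head. (371,180) is the spool and the green one is the look-alike. Next I'll measure the grinder's yaw and the handle.

```bash
python3 - <<'E'
from h import *
a=cv2.imread("pics/top0.png");C=cam("top")
sub=np.zeros(a.shape[:2],np.uint8);sub[130:265,150:270]=1
h=cv2.cvtColor(a,cv2.COLOR_BGR2HSV)
m=cv2.inRange(h,(100,120,60),(130,255,255))*sub
m=cv2.morphologyEx(m,cv2.MORPH_CLOSE,np.ones((9,9)))
c=max(cv2.findContours(m,0,2)[0],key=cv2.contourArea)[:,0]
P=ray(C,c,60)[:,:2].astype(np.float32);r=cv2.minAreaRect(P);print("deck",r)
# orange
m=cv2.inRange(h,(5,170,150),(15,255,255))*sub;M=cv2.moments(m,True);u=(M["m10"]/M["m00"],M["m01"]/M["m00"]);print("collar",u,ray(C,u,78))
# handle bar
m=cv2.inRange(h,(0,0,120),(180,70,255))*sub
k=max([c for c in cv2.findContours(m,0,1)[0]],key=lambda c:c[:,0,1].max())[:,0]
m2=np.zeros_like(m);cv2.drawContours(m2,[k],-1,1,-1)
ys,xs=np.nonzero(m2*m);P=ray(C,np.c_[xs,ys],36)[:,:2]
# white streaks => grinder x direction
for yaw in [-0.2,-.25,-.3,-.35,-.4]:pass
print(k.min(0),k.max(0))
sel=P[P[:,0]<P[:,0].min()+75]
box=cv2.minAreaRect(P.astype(np.float32));print(box);print(cv2.boxPoints(box))
E
```

```text
deck ((527.470703125, 305.65167236328125), (155.31851196289062, 148.8146209716797), 23.023983001708984)
collar (203.6969696969697, 173.25108225108224) [[546.33382384 312.76050951  78.        ]]
[199 207] [252 256]
((423.8322448730469, 264.3388671875), (80.86417388916016, 119.18717193603516), 23.045042037963867)
[[363.29855 303.3494 ]
 [409.95493 193.67368]
 [484.36594 225.32834]
 [437.70956 335.00406]]
```

{"fn": "carry_out", "kwargs": {"offset": [[-0.97,0.82,0],[-0.97,0.82,0],[-0.97,0.82,0],[-0.97,0.82,0],[-0.97,0.82,0],[-0.97,0.82,0],[-0.97,0.82,0],[-0.97,0.82,0],[-0.97,0.82,0],[-0.97,0.82,0]], "spin": [-0.095,0,0,0,0,0,0,0,0,0], "gripper": [87,87,87,87,87,87,87,87,87,87]}}

```text
t: 1.35
tool_pos: [334.8, -312.3, 222.3]
orientation: [0.628, -3.078, -0.001]
force: [-0.6, -0.9, -0.7]
finger_gap: 87.2
grasp_force: 0.0
```

{"fn": "carry_out", "kwargs": {"offset": [[-0.97,0.82,0],[-0.97,0.82,0],[-0.97,0.82,0],[-0.97,0.82,0],[-0.97,0.82,0],[-0.97,0.82,0],[-0.97,0.82,0],[0,0,0],[0,0,0]], "spin": [0,0,0,0,0,0,0,0,0], "gripper": [87,87,87,87,87,87,87,87,87]}}

```text
t: 2.48
tool_pos: [434.2, -115.0, 222.2]
orientation: [0.628, -3.077, -0.0]
force: [-0.2, 0.2, 0.1]
finger_gap: 86.7
grasp_force: 0.0
```

```bash
python3 - <<'E'
from h import *
s=manip.sense();im=grab_frame("wrist");cv2.imwrite("pics/w1.png",im);np.save("w1.npy",np.r_[s["tool_pos"],s["orientation"]])
print(s["t"],np.round(s["tool_pos"],1),np.round(s["orientation"],4),np.round(Ro.from_rotvec(s["orientation"]).as_matrix(),3).tolist())
E
```

```text
2.475 [ 434.2 -115.   222.2] [ 6.2840e-01 -3.0771e+00 -3.0000e-04] [[-0.92, -0.392, -0.001], [-0.392, 0.92, 0.0], [0.001, 0.0, -1.0]]
```

View pics/w1.png

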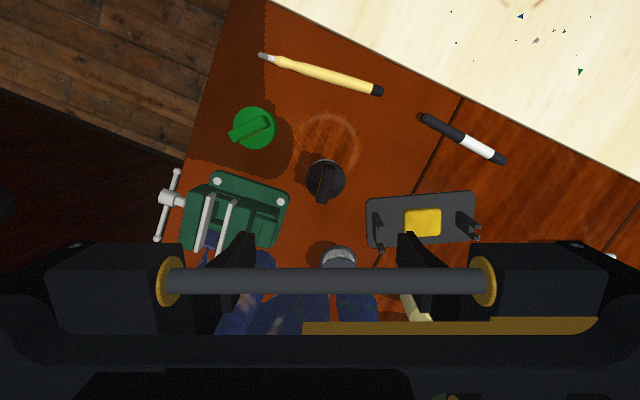

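The wrist view shows the head's cap at (325,181) with its bar close to the image vertical, the green look-alike at (252,128), and the spool at (338,257). The tray comes first.

{"fn": "carry_out", "kwargs": {"offset": [[-0.19,1,0],[-0.19,1,0],[-0.19,1,0],[-0.19,1,0],[-0.19,1,0],[-0.19,1,0],[-0.19,1,0],[-0.19,1,0],[-0.19,1,0],[-0.19,1,0]], "spin": [0,0,0,0,0,0,0,0,0,0], "gripper": [0,0,0,0,0,0,0,0,0,0]}}

```text
t: 3.78
tool_pos: [380.1, 133.6, 222.6]
orientation: [-0.626, 3.079, 0.0]
force: [0.3, -0.4, 0.5]
finger_gap: 1.6
grasp_force: 0.0
```

{"fn": "carry_out", "kwargs": {"offset": [[-0.18,1,0.3],[-0.18,1,0.3],[-0.18,1,0.5],[-0.18,1,0.5],[0,0,1],[0,0,1],[0,0,1],[0,0,1],[0,0,1],[0,0,0]], "spin": [0,0,0,0,0,0,0,0,0,0], "gripper": [0,0,0,0,0,0,0,0,0,0]}}

```text
t: 5.03
tool_pos: [357.2, 230.9, 56.3]
orientation: [0.625, -3.075, 0.005]
force: [0.2, 0.1, 0.7]
finger_gap: 0.4
grasp_force: 0.0
```

```bash
python3 - <<'E'
from h import *
im=grab_frame("side");cv2.imwrite("pics/s2.png",cv2.resize(im[160:300,140:380],None,fx=3,fy=3))
w=grab_frame("wrist");cv2.imwrite("pics/w2.png",w)
E
```

```text
(no output)
```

View pics/s2.png

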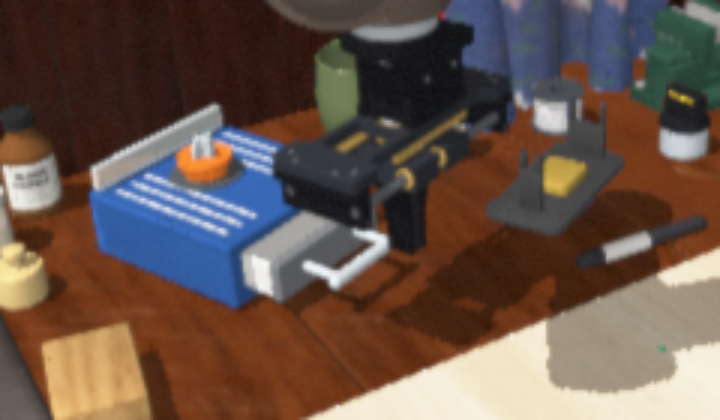

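The side view shows the closed fingers, at crop (405,230), in front of and clear of the handle bar. I'll lower them and push.

{"fn": "carry_out", "kwargs": {"offset": [[0,0,0.7],[0,0,0.7],[-0.4,0,0],[-0.4,0,0],[-0.4,0,0],[-0.3,0,0],[-0.3,0,0],[0,0,0]], "spin": [0,0,0,0,0,0,0,0], "gripper": [0,0,0,0,0,0,0,0]}}

```text
t: 6.12
tool_pos: [399.9, 250.9, 22.6]
orientation: [-0.628, 3.077, 0.001]
force: [-0.7, 0.3, 0.5]
finger_gap: 0.7
grasp_force: 0.0
```

{"fn": "carry_out", "kwargs": {"offset": [[-0.2,0,0],[-0.2,0,0],[0,0,0]], "spin": [0,0,0], "gripper": [0,0,0]}}

```text
t: 6.5
tool_pos: [408.3, 254.3, 22.4]
orientation: [0.628, -3.078, 0.001]
force: [-0.9, -1.5, 0.8]
finger_gap: 0.2
grasp_force: 0.7
```

{"fn": "carry_out", "kwargs": {"offset": [[-0.2,0,0],[-0.2,0,0],[0,0,0]], "spin": [0,0,0], "gripper": [0,0,0]}}

```text
t: 6.88
tool_pos: [409.6, 252.7, 21.1]
orientation: [0.62, -3.062, 0.014]
force: [-23.4, -0.4, 13.8]
finger_gap: 0.1
grasp_force: 11.1
```

```bash
python3 - <<'E'
from h import *
im=grab_frame("side");cv2.imwrite("pics/s3.png",cv2.resize(im[160:300,140:380],None,fx=3,fy=3))
E
```

```text
(no output)
```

View pics/s3.png

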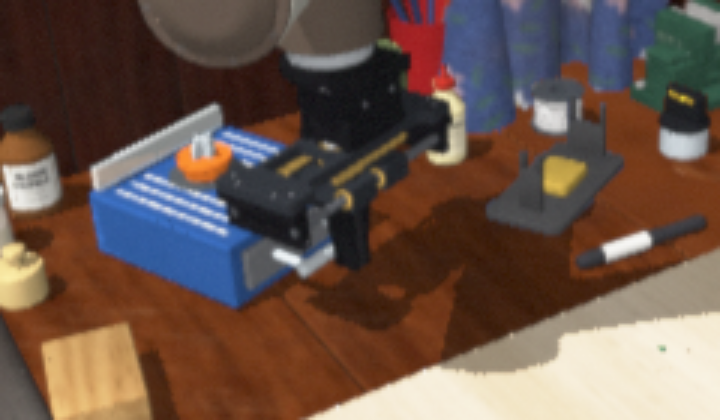

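The tray front is flush with the case and the wrist force rose to 23 N, so it is at the hard stop. I'll back off, rise and look down at the spindle.

{"fn": "carry_out", "kwargs": {"offset": [[0.8,0,0],[0,0,-1],[0,0,-1],[0,0,-1],[0,0,-1],[-0.9,0,-1],[-0.9,0,-1],[-0.9,0,-1],[-0.9,0,-1],[-0.9,0,0]], "spin": [0,0,0,0,0,0,0,0,0,0], "gripper": [0,0,0,20,40,60,87,87,87,87]}}

```text
t: 8.18
tool_pos: [504.9, 296.0, 225.5]
orientation: [-0.628, 3.072, 0.005]
force: [-0.9, -0.2, 0.4]
finger_gap: 62.8
grasp_force: 0.0
```

{"fn": "carry_out", "kwargs": {"offset": [[-0.9,0,0],[-0.9,0,0],[0,0,0],[0,0,0]], "spin": [0,0,0,0], "gripper": [87,87,87,87]}}

```text
t: 8.68
tool_pos: [543.7, 312.0, 222.4]
orientation: [0.628, -3.078, 0.0]
force: [0.4, -0.2, 0.1]
finger_gap: 86.6
grasp_force: 0.0
```

```bash
python3 - <<'E'
from h import *
s=manip.sense();im=grab_frame("wrist");cv2.imwrite("pics/w3.png",im);np.save("w3.npy",np.r_[s["tool_pos"],s["orientation"]])
C=cam("wrist",s);u=proj(C,[546,313,94])[0].astype(int);print(u,s["t"],s["tool_pos"],s["orientation"])
x0,y0=u-[60,45];cv2.imwrite("pics/w3c.png",cv2.resize(im[max(y0,0):y0+90,max(x0,0):x0+120],(800,600),interpolation=cv2.INTER_CUBIC));print(x0,y0)
E
```

```text
[325 194] 8.675 [543.69471303 311.98130074 222.35690773] [ 6.28285415e-01 -3.07789058e+00  1.02356800e-04]
265 149
```

View pics/w3c.png

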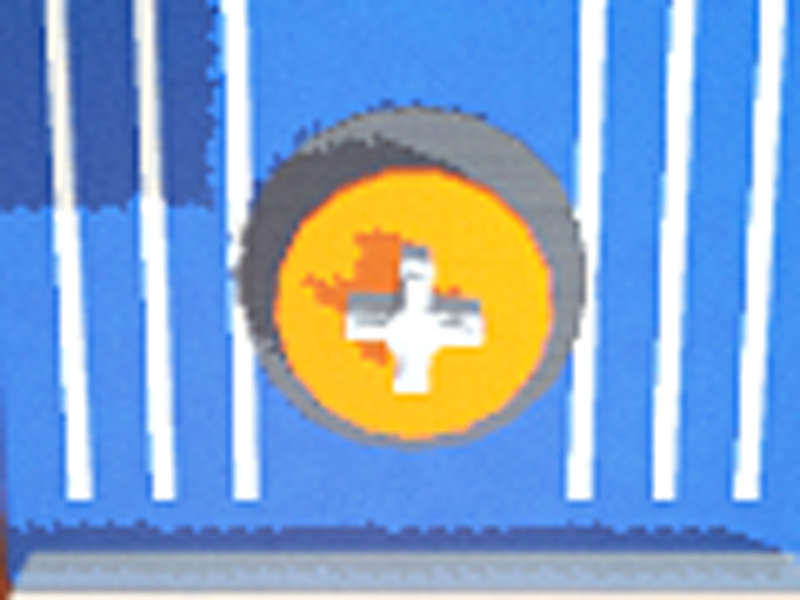

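The wrist crop shows the white cross centred near crop (413,325), with ribs along the image axes (the grinder's axes), inside the orange collar centred near (413,305). Now I'll turn this and the head picture into positions.

```bash
python3 - <<'E'
from h import *
def L(n):
    v=np.load(n+".npy");return cv2.imread(f"pics/{n}.png"),cam("wrist",dict(tool_pos=v[:3],orientation=v[3:]))
im,C=L("w3");h=cv2.cvtColor(im,cv2.COLOR_BGR2HSV)
m=cv2.inRange(h,(5,150,120),(28,255,255));m[:140]=0;m[240:]=0;m[:,:290]=0;m[:,360:]=0
c=max(cv2.findContours(m,0,1)[0],key=cv2.contourArea);hull=cv2.convexHull(c)[:,0]
# far rim of collar (upper rows) is at 78; fit circle on rays
P=ray(C,hull,78)[:,:2]
A=np.c_[2*P,np.ones(len(P))];q=np.linalg.lstsq(A,(P**2).sum(1),rcond=None)[0];print("collar",q[:2],np.sqrt(q[2]+q[:2]@q[:2]))
f=np.zeros(m.shape,np.uint8);cv2.fillPoly(f,[hull],1)
w=cv2.inRange(h,(0,0,215),(180,60,255))*cv2.erode(f,np.ones((3,3)))
ys,xs=np.nonzero(w);P=ray(C,np.c_[xs,ys],92)[:,:2];o=(P.max(0)+P.min(0))/2
print("cross centroid",P.mean(0),len(P),"pix",xs.min(),xs.max(),ys.min(),ys.max(), "box ctr",ray(C,[(xs.min()+xs.max())/2,(ys.min()+ys.max())/2],92))
z=(P-P.mean(0))@[1,1j];print("yaw4 deg",np.degrees(np.angle((z**4).sum()))/4)
# stripes yaw
g=cv2.inRange(h,(0,0,215),(180,60,255));g[225:]=0;g[:150]=0;g[:,:265]=0;g[:,385:]=0
for c in cv2.findContours(g,0,1)[0]:
    if cv2.contourArea(c)>80:
        P=ray(C,c[:,0],60.5)[:,:2].astype(np.float32);v=cv2.fitLine(P,2,0,.01,.01)[:2,0];print("stripe",np.degrees(np.arctan2(v[1],v[0])),P.mean(0))
# head
im,C=L("w1");h=cv2.cvtColor(im,cv2.COLOR_BGR2HSV)
m=cv2.inRange(h,(0,0,0),(180,255,50));m[:150]=0;m[215:]=0;m[:,:295]=0;m[:,:][:,356:]=0
c=max(cv2.findContours(m,0,1)[0],key=cv2.contourArea);print("head e",cv2.minEnclosingCircle(c),cv2.fitEllipse(c),cv2.boundingRect(c))
for zz in(36,64):print(zz,ray(C,cv2.fitEllipse(c)[0],zz))
cv2.imwrite("pics/hc.png",np.hstack([cv2.resize(cv2.convertScaleAbs(im[150:215,295:360],alpha=2.5,beta=20),(400,400)),cv2.resize(cv2.cvtColor(m,8)[150:215,295:360],(400,400))]))
E
```

```text
collar [549.48056941 316.13077981] 22.75902663174601
cross centroid [549.47781726 316.76056493] 146 pix 317 336 188 207 box ctr [[549.18952301 315.954476    92.        ]]
yaw4 deg 20.31588381759234
stripe -1.4533856 [557.0437  320.00253]
stripe 23.018173 [522.25793 369.93008]
stripe 22.926973 [528.12286 356.104  ]
stripe 23.12778 [533.9276 342.4898]
stripe 23.169321 [563.3743  273.21228]
stripe 23.058699 [569.5236  259.50632]
head e ((324.70587158203125, 181.88235473632812), 21.543092727661133) ((324.7223815917969, 180.57427978515625), (37.79826354980469, 41.0925407409668), 14.485933303833008) (306, 161, 39, 43)
36 [[ 434.94276458 -115.1512323    36.        ]]
64 [[ 429.19054649 -117.53929375   64.        ]]
```

View pics/hc.png

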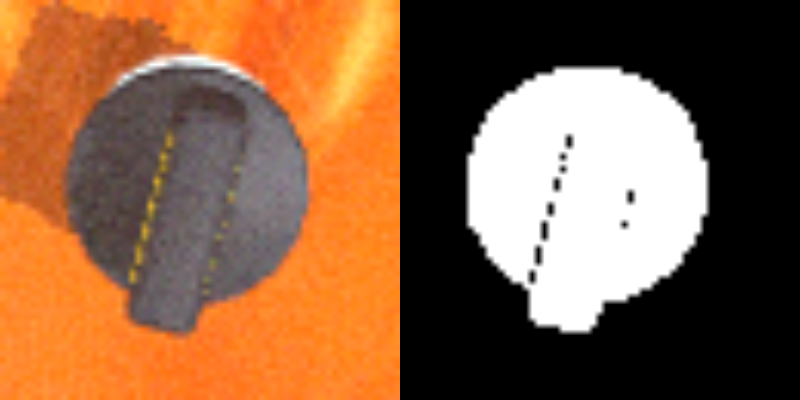

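The enlarged head view shows the cap circle centred at crop (188,182). The bar grip tilts about 14° from the image vertical, with yellow side lines from (170,135) to (133,280).

```bash
python3 - <<'E'
from h import *
v=np.load("w1.npy");C=cam("wrist",dict(tool_pos=v[:3],orientation=v[3:]))
f=lambda a:np.array(a)/6.154+[295,150]
im=cv2.imread("pics/w1.png");h=cv2.cvtColor(im,cv2.COLOR_BGR2HSV)
y=cv2.inRange(h,(20,120,60),(35,255,255));ys,xs=np.nonzero(y[150:215,295:325]);
P=ray(C,np.c_[xs+295,ys+150],55)[:,:2].astype(np.float32);w=cv2.fitLine(P,4,0,.01,.01)[:2,0];print(len(P),"bar yaw",np.degrees(np.arctan2(w[1],w[0])))
print("hand",[np.degrees(np.arctan2(*(np.diff(ray(C,f(q),55),axis=0)[0,1::-1]))) for q in([(133,280),(170,135)],[(205,290),(238,165)])])
print("cap36",ray(C,f((188,182)),36),"bar64",ray(C,f((188,211)),64))
m=cv2.inRange(h,(0,0,0),(180,255,50));c=[]
for k in range(156,190):
    r=np.nonzero(m[k,295:356])[0]
    if len(r)>8:c+=[(295+r[0]-.5,k),(295+r[-1]+.5,k)]
P=ray(C,c,36)[:,:2];A=np.c_[2*P,np.ones(len(P))];q=np.linalg.lstsq(A,(P**2).sum(1),rcond=None)[0];print("capfit",q[:2],np.sqrt(q[2]+q[:2]@q[:2]))
E
```

```text
11 bar yaw 8.35435
hand [np.float64(-171.23556533429422), np.float64(-171.05113580291882)]
cap36 [[ 433.38052507 -114.70473684   36.        ]] bar64 [[ 432.80799706 -114.97754592   64.        ]]
capfit [ 434.02729552 -115.27363676] 24.425162310954832
```

{"fn": "carry_out", "kwargs": {"offset": [[0.77,-1,0],[0.77,-1,0],[0.77,-1,0],[0.77,-1,0],[0.77,-1,0],[0.77,-1,0],[0.77,-1,0],[0.77,-1,0],[0.77,-1,0],[0.77,-1,0]], "spin": [0,0,0,0,0,0,0,0,0,0], "gripper": [70,70,70,70,70,70,70,70,70,70]}}

```text
t: 9.98
tool_pos: [463.9, 5.8, 223.1]
orientation: [-0.629, 3.077, 0.0]
force: [1.0, -0.2, 0.2]
finger_gap: 69.9
grasp_force: 0.0
```

{"fn": "carry_out", "kwargs": {"offset": [[0.77,-1,0],[0.77,-1,0],[0.77,-1,0],[0.77,-1,0],[0,0,0.8],[0,0,0.8],[0,0,0.8],[0,0,0.8],[0,0,0.8],[0,0,0]], "spin": [0,0,0,0,0.125,0.125,0,0,0,0], "gripper": [70,70,70,70,70,70,70,70,70,70]}}

```text
t: 11.22
tool_pos: [431.8, -115.4, 121.9]
orientation: [0.24, -3.13, -0.0]
force: [0.7, 0.0, 1.5]
finger_gap: 69.9
grasp_force: 0.0
```

```bash
python3 - <<'E'
from h import *
s=manip.sense();im=grab_frame("wrist");cv2.imwrite("pics/w4.png",im);C=cam("wrist",s)
R=Ro.from_rotvec(s["orientation"]).as_matrix();print(s["tool_pos"],np.degrees(np.arctan2(-R[1,0],-R[0,0])))
print(proj(C,[[433.4,-115,36],[433.4,-115,64],[455,-111.7,64],[411.6,-118,64]]).round())
h=cv2.cvtColor(im,cv2.COLOR_BGR2HSV);u=proj(C,[433.4,-115,55])[0]
y=cv2.inRange(h,(20,110,50),(35,255,255));ys,xs=np.nonzero(y);k=(abs(xs-u[0])<50)&(abs(ys-u[1])<60);xs,ys=xs[k],ys[k];print(len(xs))
for sd in(-1,1):
    k=(xs-u[0])*sd>0
    if k.sum()<3:continue
    for z in(50,58):
        P=ray(C,np.c_[xs[k],ys[k]],z)[:,:2].astype(np.float32);v=cv2.fitLine(P,4,0,.01,.01)[:2,0];n=np.array([-v[1],v[0]])*np.sign(v[0]);print(sd,z,np.degrees(np.arctan(v[1]/v[0])),"offs from tcp",(P.mean(0)-s["tool_pos"][:2])@n)
x0,y0=int(u[0]-80),int(u[1]-60);cv2.imwrite("pics/w4c.png",cv2.resize(cv2.convertScaleAbs(im[y0:y0+120,x0:x0+160],alpha=2,beta=15),(800,600)));print(x0,y0)
E
```

```text
[ 431.80365472 -115.39946449  121.88787596] 8.766892846398592
[[325. 206.]
 [325. 217.]
 [325. 241.]
 [325. 190.]]
36
-1 50 8.201846 offs from tcp -7.398881988273789
-1 58 8.201864 offs from tcp -7.1512283943668855
1 50 9.155009 offs from tcp 7.143050353443457
1 58 9.155168 offs from tcp 6.9374830049778575
244 152
```

View pics/w4c.png

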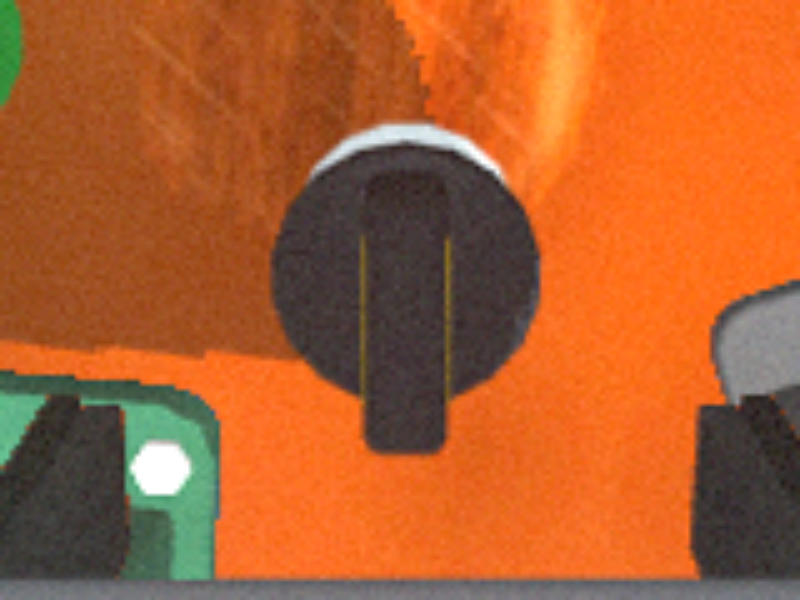

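The bar is centred and aligned between the fingers, with its top end at (325,242) and both yellow lines parallel to the tool x. I'll descend and grip.

{"fn": "carry_out", "kwargs": {"offset": [[-0.08,0,0.8],[0,0,0.8],[0,0,0.8],[0,0,0.6],[0,0,0.28],[0,0,0],[0,0,0],[0,0,0],[0,0,0],[0,0,0]], "spin": [0,0,0,0,0,0,0,0,0,0], "gripper": [70,70,70,70,70,70,30,10,8,8], "grip_force": 40}}

```text
t: 12.52
tool_pos: [435.3, -115.2, 40.7]
orientation: [-0.24, 3.132, -0.0]
force: [-0.1, 0.0, 1.1]
finger_gap: 37.9
grasp_force: 0.0
```

{"fn": "carry_out", "kwargs": {"offset": [[0,0,0],[0,0,0],[0,0,-0.5],[0,0,-1],[0,0,-1],[0,0,-1],[0,0,-1],[0,0,-1],[0,0,0],[0,0,0]], "spin": [0,0,0,0,0,0,0,0,0,0], "gripper": [8,8,8,8,8,8,8,8,8,8]}}

```text
t: 13.78
tool_pos: [434.3, -115.1, 177.4]
orientation: [0.239, -3.131, -0.001]
force: [0.1, 0.1, -1.5]
finger_gap: 13.4
grasp_force: 40.0
```

Gripped at 13.4 mm and 40 N. Next I'll turn back and carry the head over the spindle.

{"fn": "carry_out", "kwargs": {"offset": [[0,0,0],[0,0,0],[-0.733,0.938,0],[-0.733,0.938,0],[-0.733,0.938,0],[-0.733,0.938,0],[-0.733,0.938,0],[-0.733,0.938,0],[-0.733,0.938,0],[-0.733,0.938,0]], "spin": [-0.125,-0.125,0,0,0,0,0,0,0,0], "gripper": [8,8,8,8,8,8,8,8,8,8]}}

```text
t: 15.02
tool_pos: [495.9, 115.5, 176.4]
orientation: [0.628, -3.075, 0.001]
force: [0.5, 0.6, -1.5]
finger_gap: 13.7
grasp_force: 40.0
```

{"fn": "carry_out", "kwargs": {"offset": [[-0.733,0.938,0],[-0.733,0.938,0],[-0.733,0.938,0],[-0.733,0.938,0],[-0.733,0.938,0],[-0.733,0.938,0],[-0.733,0.938,0],[0,0,0],[0,0,0],[0,0,0]], "spin": [0,0,0,0,0,0,0,0,0,0], "gripper": [8,8,8,8,8,8,8,8,8,8]}}

```text
t: 16.27
tool_pos: [549.9, 315.2, 177.6]
orientation: [0.627, -3.077, 0.001]
force: [-0.3, 0.0, -1.7]
finger_gap: 13.8
grasp_force: 40.0
```

```bash
python3 - <<'E'
from h import *
T=[];Y=[]
for i in range(6):
    s=manip.sense();im=grab_frame("wrist");T.append(s["tool_pos"]);R=Ro.from_rotvec(s["orientation"]).as_matrix();Y.append(np.degrees(np.arctan2(-R[1,0],-R[0,0])))
cv2.imwrite("pics/w5.png",im);T=np.mean(T,0);C=cam("wrist",dict(tool_pos=T,orientation=s["orientation"]))
d=np.array([549.4,316.2])-T[:2];print(T,np.mean(Y),"remaining tool x,y mm",R[:2,:2].T@d,np.round(s["force"],1),s["finger_gap"])
# cap circle in held state (cap top is 4.5 mm below TCP): visible far-side dark rim
z=T[2]-4.5;t=np.linspace(0,2*np.pi,8,endpoint=False)
print("expected cap",proj(C,[T+[25*np.cos(a),25*np.sin(a),-4.5] for a in t]).round())
u=proj(C,T+[0,0,-4.5])[0];cv2.imwrite("pics/w5c.png",cv2.resize(cv2.convertScaleAbs(im[100:300,190:460],alpha=2,beta=10),None,fx=2.9,fy=2.9))
E
```

```text
[550.10319055 315.49390041 178.09092434] 23.04142697723651 remaining tool x,y mm [0.37055755 0.92506253] [-0.3  0.4 -1.4] 13.268997774521235
expected cap [[310. 275.]
 [339. 275.]
 [361. 256.]
 [362. 228.]
 [341. 208.]
 [309. 207.]
 [288. 228.]
 [289. 256.]]
```

View pics/w5c.png

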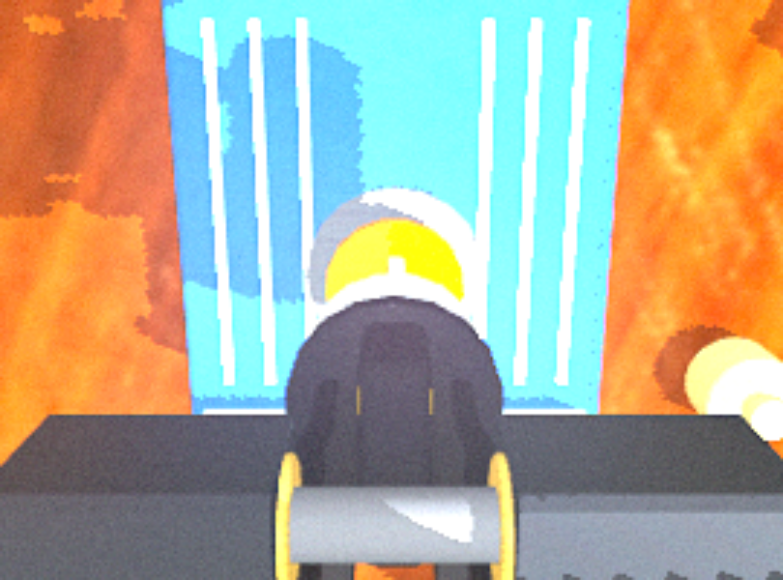

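Ten pictures are used. The head sits squarely in the grip: the cap edges at columns 288 and 363 match the expected position. I'll descend in small steps and watch the force.

{"fn": "carry_out", "kwargs": {"offset": [[0,0.035,0.4],[0,0,0.5],[0,0,0.5],[0,0,0.2],[0,0,0.2],[0,0,0.1],[0,0,0]], "spin": [0,0,0,0,0,0,0], "gripper": [8,8,8,8,8,8,8]}}

```text
t: 17.45
tool_pos: [550.1, 317.0, 132.6]
orientation: [-0.629, 3.077, -0.0]
force: [-3.0, -1.7, 5.5]
finger_gap: 13.8
grasp_force: 40.0
```

{"fn": "carry_out", "kwargs": {"offset": [[0,0,0.1],[0,0,0.1],[0,0,0]], "spin": [0,0,0], "gripper": [8,8,8]}}

```text
t: 17.82
tool_pos: [551.4, 317.5, 131.6]
orientation: [-0.631, 3.072, 0.0]
force: [-5.7, -2.6, 18.7]
finger_gap: 14.1
grasp_force: 40.0
```

The lateral reaction points along tool +x, so the head sits too far back. I'll lift a little, shift it and try again.

{"fn": "carry_out", "kwargs": {"offset": [[0,0,-0.2],[0.06,0,0],[0,0,0.1],[0,0,0.1],[0,0,0]], "spin": [0,0,0,0,0], "gripper": [8,8,8,8,8]}}

```text
t: 18.45
tool_pos: [548.9, 316.2, 124.7]
orientation: [-0.628, 3.078, -0.001]
force: [3.4, -1.7, -0.8]
finger_gap: 13.1
grasp_force: 40.0
```

```bash
cat > st.py <<'E'
from h import *
T=[];F=[]
for i in range(5):
    s=manip.sense();grab_frame("wrist");T.append(s["tool_pos"]);F.append(s["force"])
R=Ro.from_rotvec(s["orientation"]).as_matrix();T=np.mean(T,0);F=np.mean(F,0)
print(s["t"],T.round(1),"to spindle (tool)",(R[:2,:2].T@(np.array([549.4,316.2])-T[:2])).round(1),"F tool",(R.T@F).round(1),"M tool",(R.T@np.array(s["moment"])).round(2),"tilt",np.degrees(np.arccos(-R[2,2])).round(2),s["finger_gap"])
E
python3 st.py
```

```text
18.65 [548.9 316.2 124.8] to spindle (tool) [-0.5 -0.2] F tool [-3.7 -3.2  2.1] M tool [ 1.24 -1.4   0.09] tilt 0.02 13.815901123777474
```

It dropped in: TCP z is 124.8 with almost no vertical force. I'll ease the side forces and press down.

{"fn": "carry_out", "kwargs": {"offset": [[-0.02,-0.02,0.1],[0,0,0.1],[0,0,0.1],[0,0,0.1],[0,0,0.1],[0,0,0]], "spin": [0,0,0,0,0,0], "gripper": [8,8,8,8,8,8]}}

```text
t: 19.45
tool_pos: [549.1, 316.1, 114.3]
orientation: [-0.629, 3.077, -0.0]
force: [0.6, -3.4, 6.1]
finger_gap: 13.7
grasp_force: 40.0
```

```bash
python3 st.py
```

```text
19.65 [549.1 316.1 114.3] to spindle (tool) [-0.3 -0. ] F tool [ 0.5 -2.7 -6.1] M tool [0.76 0.07 0.  ] tilt 0.04 13.940922290567242
```

{"fn": "carry_out", "kwargs": {"offset": [[0,-0.02,0.1],[0,0,0.1],[0,0,0.1],[0,0,0]], "spin": [0,0,0,0], "gripper": [8,8,8,8]}}

```text
t: 20.2
tool_pos: [549.5, 316.2, 111.9]
orientation: [-0.631, 3.074, 0.001]
force: [-7.0, -3.9, 25.7]
finger_gap: 13.6
grasp_force: 40.0
```

```bash
python3 st.py
```

```text
20.4 [549.5 316.2 111.9] to spindle (tool) [0.1 0.1] F tool [  8.7  -0.5 -25. ] M tool [0.06 2.65 0.08] tilt 0.19 13.308758386004998
```

The vertical force rose quickly, which means either the hard stop or a jam. I'll relieve the side load and check with the side camera.

{"fn": "carry_out", "kwargs": {"offset": [[0.04,0,0],[0.04,0,0],[0,0,0]], "spin": [0,0,0], "gripper": [8,8,8]}}

```text
t: 20.82
tool_pos: [549.2, 316.0, 111.9]
orientation: [-0.63, 3.071, 0.003]
force: [-5.1, -3.4, 22.3]
finger_gap: 13.9
grasp_force: 40.0
```

```bash
python3 st.py; python3 - <<'E'
from h import *
C=cam("side");a=cv2.imread("pics/side0.png");b=np.mean([grab_frame("side") for _ in range(4)],0).astype(np.uint8);cv2.imwrite("pics/s6.png",b)
for z in(60,68,78,98):print(z,proj(C,[549.4,316.2,z]).round(1))
for n,im in(("before",a),("now",b)):
    h=cv2.cvtColor(im,cv2.COLOR_BGR2HSV);m=cv2.inRange(h,(3,150,100),(25,255,255));m[:195]=0;m[225:]=0;m[:,:190]=0;m[:,225:]=0
    ys,xs=np.nonzero(m);print(n,len(xs),(xs.min(),xs.max(),ys.min(),ys.max()) if len(xs) else 0)
for u in(205,208,211):print(u,[tuple(map(int,b[y,u])) for y in range(192,222)])
E
```

```text
21.025 [549.2 316.  111.9] to spindle (tool) [-0.3  0.1] F tool [  5.   -1.8 -22.2] M tool [0.44 1.38 0.12] tilt 0.4 13.547091460302358
60 [[207.6 217.5]]
68 [[207.2 214.7]]
78 [[206.7 211.1]]
98 [[205.7 204. ]]
before 142 (np.int64(199), np.int64(224), np.int64(203), np.int64(220))
now 35 (np.int64(200), np.int64(224), np.int64(196), np.int64(221))
205 [(29, 27, 27), (30, 28, 27), (31, 30, 30), (31, 33, 36), (33, 43, 50), (32, 38, 42), (30, 29, 30), (27, 25, 26), (27, 25, 26), (27, 26, 26), (27, 24, 23), (26, 23, 21), (25, 25, 24), (27, 24, 24), (25, 24, 22), (30, 28, 26), (47, 45, 42), (114, 111, 107), (161, 157, 152), (177, 173, 168), (179, 174, 168), (180, 175, 169), (179, 174, 168), (178, 174, 167), (178, 174, 167), (179, 174, 168), (174, 171, 172), (120, 139, 198), (55, 112, 211), (55, 85, 150)]
208 [(29, 27, 26), (26, 24, 23), (27, 24, 24), (29, 28, 30), (31, 39, 43), (31, 38, 42), (33, 33, 33), (35, 32, 30), (35, 32, 30), (32, 30, 28), (29, 27, 25), (29, 26, 24), (27, 24, 24), (26, 24, 23), (28, 27, 25), (30, 27, 26), (58, 55, 54), (139, 135, 132), (170, 166, 161), (174, 170, 165), (175, 170, 165), (176, 170, 166), (176, 171, 164), (177, 174, 167), (178, 173, 167), (174, 170, 165), (150, 155, 166), (95, 126, 194), (50, 110, 210), (55, 86, 150)]
211 [(27, 26, 25), (27, 25, 24), (28, 24, 24), (27, 25, 25), (27, 25, 23), (26, 24, 25), (25, 23, 23), (24, 24, 22), (27, 24, 24), (27, 24, 23), (29, 25, 26), (28, 25, 25), (27, 24, 23), (28, 25, 25), (28, 24, 24), (49, 48, 45), (109, 106, 101), (149, 147, 141), (162, 159, 152), (164, 160, 154), (165, 161, 156), (168, 164, 158), (166, 163, 157), (164, 161, 155), (163, 160, 155), (159, 158, 159), (112, 132, 186), (52, 105, 195), (43, 87, 157), (58, 69, 97)]
```

The drum/collar boundary is at row 219, leaving about 2.5 px (7–8 mm) of collar wall, which matches a fully pressed collar. One more small press will confirm the hard stop.

{"fn": "carry_out", "kwargs": {"offset": [[0.02,0,0.06],[0.02,0,0],[0,0,0],[0,0,0]], "spin": [0,0,0,0], "gripper": [8,8,8,8]}}

```text
t: 21.78
tool_pos: [549.1, 316.0, 111.8]
orientation: [-0.63, 3.068, 0.004]
force: [-3.8, -3.6, 26.0]
finger_gap: 13.7
grasp_force: 40.0
```

```bash
python3 st.py; python3 - <<'E'
from h import *
C=cam("side");a=cv2.imread("pics/side0.png").astype(float);b=np.mean([grab_frame("side") for _ in range(4)],0)
print(proj(C,[[527,323,60],[527,323,68],[527,323,78]]).round(1))
for n,im in(("before",a),("now",b)):
    f=np.clip((im[...,2]-im[...,0]-20)/130,0,1)
    print(n,[(u,f[206:226,u].round(1).tolist()) for u in(205,208)])
E
```

```text
21.975 [549.1 316.  111.8] to spindle (tool) [-0.3  0. ] F tool [  4.9  -1.7 -26.8] M tool [0.53 1.56 0.14] tilt 0.55 13.656860280326264
[[208.3 221.9]
 [207.9 219. ]
 [207.4 215.4]]
before [(205, [0.0, 0.0, 0.0, 0.0, 0.0, 0.0, 0.0, 0.9, 1.0, 1.0, 1.0, 1.0, 1.0, 1.0, 0.5, 0.0, 0.0, 0.0, 0.0, 0.0]), (208, [0.0, 0.0, 0.0, 0.0, 0.0, 0.0, 0.6, 1.0, 1.0, 1.0, 1.0, 1.0, 1.0, 1.0, 0.6, 0.0, 0.0, 0.0, 0.0, 0.0])]
now [(205, [0.0, 0.0, 0.0, 0.0, 0.0, 0.0, 0.0, 0.0, 0.0, 0.0, 0.0, 0.0, 0.0, 0.4, 1.0, 0.6, 0.0, 0.0, 0.0, 0.0]), (208, [0.0, 0.0, 0.0, 0.0, 0.0, 0.0, 0.0, 0.0, 0.0, 0.0, 0.0, 0.0, 0.0, 0.6, 1.0, 0.6, 0.0, 0.0, 0.0, 0.0])]
```

The drum's lower edge is at row 219, as predicted for underside z = 68 mm, and the extra push moved nothing. The head is home, so I'll hand in.

```bash
python3 -c "
from bench import manip
print(manip.finish_job())"
```

```text
the job is handed in; nothing more can be done
None
```

The tray is shut, and the head is meshed and pressed home on the collar, still gripped at 40 N with about 26 N downward; the bottle and spool were not touched, and the job is handed in (no verdict was returned).

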